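# Hold a detector module home in the corner of its test nest

### The arm

A 7-joint arm with a two-finger parallel gripper is mounted at the origin on a cart in front of the work surface, level with it; the furniture and walls round the work are solid. World frame = base frame: x ahead of the robot, y to its left, z up, the work surface at z = 0. Lengths are in m, angles in rad, forces in N, time in s.
With the tool pointing down it reaches from about 0.425 to 0.925 m from the base axis. Payload 6.8 kg.
Tool frame: the origin (TCP) lies on the centre line of the jaws, within the pads' length; the fingertips stand 14 mm ahead of it and the grasp point (between the pads) lies 5 mm behind it (r.nose_length is the distance from the TCP to the fingertips, in m); z points along the fingers, y is the direction in which the jaws open and shut (so a half turn about z gives the same grasp; the last joint's range is limited). The gripper opens to 85 mm and grips with 20 to 120 N. Pads are 22 mm wide; open, the fingers measure 114 mm over their backs; the gripper's body (76 mm by 85 mm) begins 54 mm behind the grasp point. The pads swing forward as they close: fully open they stand 13 mm farther back than shut.
Start: joints at [1.196, 0.477, 0.022, 1.555, -0.011, 1.109, -0.083], TCP at [0.178, -0.651, 0.245] pointing down, gripper open.
Joint ranges: [-2.96, 2.96], [-0.34, 2.1], [-1.41, 1.46], [0.24, 2.44], [-1.37, 4.51], [0.17, 1.92], [-2.96, 2.96]. Speed limits (rad/s): [2.39, 2.39, 3.14, 3.14, 3.14, 3.14, 3.14].

### API

Orientations are given as a rotation vector (axis times angle).
In Python, from bench import r, imaging, look_for, outline_of gives the robot as it stands. The module is installed in compiled form; this text tells all that it offers.
- The arm moves only by the tool carry_out, never from a script. Its arguments are lists of equal length, an entry for each row: "offset": the shift along the tool's x, y, z as a fraction of full scale, a list of three; "turn": the turn, a rotation vector about the tool's x, y, z as a fraction of full scale, a list of three. A call has 1 to 8 rows; each row is the pose to reach, as a shift and turn from the pose commanded when the call began, along the tool's axes at that moment; what a row does not reach only later rows make up. Full scale, the value 1, is 0.5 m for a shift and 1.5 rad for a turn. A row lasts 1/10 s, in which the tool goes at most 50 mm and 8.59 degrees, less where a joint would pass 70% of its speed; a pose out of reach is approached as far as the arm can. A call with a number of a shift or a turn outside -1 to 1 is refused whole. A call with a gripper value outside its range is refused whole. "hand" is the closure, from 0 (fully open) to 1 (shut), set as the call begins (left out, the last holds). The fingers move at their own pace and stop on an object; "force" is the grip in N (left out, the last holds). Time passes only in rows, so rows that repeat a pose let the fingers close. It gives the time, the measured TCP pose, the force and the opening at its end, in the units of the state.
- r.get_obs(): the state, without advancing time (a new reading comes with each control period).
- imaging.grab_frame(name): name is "scene" or "top" or "wrist"; returns a dict with "pixels" (480x640x3 uint8, red, green, blue), "fx", "fy", "cx", "cy" (pixels), "R" (3x3) and "t" (3): a world point X has camera coordinates R X + t. Camera axes: x right, y down, z forward; pixel columns grow to the right and rows downward; lengths in m; the calibration is good to about 2 mm. A picture is of the moment at which its call begins. There is no depth.
- r.hand_in(): hands the job in, once; it reports no verdict.
Trained networks look in the newest picture that a camera, given by its name, has taken for a name from the list of things; names that differ only in an ending like _2 or _b are one class to them, and where a whole thing is asked for, a point or a joint stands for the part that bears it (a point fixed in the world has none). Each returns a list of dicts, best first, with "score" (0 to 1); they miss things now and then, are a little off and sometimes report something else, mostly with a low value. They report only what shows in the picture. A call takes as long as a camera call.
- look_for(query, camera): "xyz" ([x, y, z] in m, in the coordinates of the camera as it stood for that picture, good to about 4 mm: the middle of the surface that is visible of it).
- outline_of(query, camera): "region" (480x640 bool, what is visible of it).
The state is a dict: "clock": time; "joints": joint angles; "qvel": joint speeds; "tau": joint torques, N m; "tcp_pos": TCP position; "orientation": TCP orientation; "contact_force": force on the tool from outside, world axes, zero at the start; "moment": the same for the moment, N m; "grip_width": finger opening in m.
Only numpy, scipy, OpenCV 4.12 (cv2) and the standard library are available. Lean on these libraries where they do the work, as an engineer would, in place of code of your own. Each camera call takes 0.05 s, during which the arm holds its last target. There are 200 camera calls.

### The job

Pick up the blue detector module, set it down flat on the grey test nest with its two brass contact strips facing the two aluminium stop rails, and press it right into the corner so that it bears against both rails at once and both spring contact pins are pushed in. Finish while still holding it pressed there: the pins push it back out if it is let go. Leave the flat key, white jar, brown bottle and copper disc where they stand.

Things in the scene. Friction and masses are not known exactly. Their poses are not given: they have to be found in the camera images.
- module_grip (a point): Middle of the blue housing of the loose detector module: on its vertical centre line, 42 mm above the underside, 22 mm above the foot's top, 14 mm below the housing's top. A good height to grip the housing: finger tips reaching 19 mm below this point clear the foot by 3 mm and the nest's rails by 5 mm. Module axes, z up.
- module: Loose detector module, 0.14 to 0.28 kg, upright at the start; origin at the centre of its underside. Dark steel foot 70 (x) x 54 (y) x 20 mm high; centred on it a blue housing 54 (x) x 38 (y) mm, up to 56 mm above the underside. Brass contact strips on the foot's +x and +y sides, a brass dot on top of the foot at the corner between them.
- module_corner (a point): Bottom corner of the module's foot between its two brass-strip sides: at (+35, +27, 0) mm from the centre of the underside, in module axes.
- nest: Test nest, fixed to the bench: grey bed plate 150 (x) x 130 (y) x 8 mm, origin at the centre of its underside; smooth (friction with the foot about 0.2). Two rails stand on it; stop faces in the planes x = +45 mm and y = +35 mm; the -x and -y sides are open bed. A module that is home has its axes along the nest's (same sense) and its origin at (10, 8, 8) mm in nest axes.
- nest_corner (a point): Where the planes of the two stop faces and the bed's top meet: (45, 35, 8) mm in nest axes ; axes as the nest. The module's bottom corner belongs here.
- rail_x: Rail whose stop face looks to the nest's -x: 56 mm long along y (nest y -28 to +28 mm), 12 mm thick, 18 mm high above the bed. Origin in the stop face at mid-length, at bed level; nest's axes. Rigid, smooth.
- rail_y: Rail whose stop face looks to the nest's -y: 76 mm long along x (nest x -37 to +39 mm), 12 mm thick, 18 mm high above the bed. Origin in the stop face at mid-length, at bed level; nest's axes. Rigid, smooth.
- pin_x (a joint): Brass spring pin (5.6 mm diameter) through rail_x, 9.5 mm above the bed at nest y = +8 mm. 0 = out, standing 4 mm proud of the stop face; grows as it is pushed along nest +x; 0.004 m = flush with the stop face. Spring force 1.6 N at 0, 4 N when flush.
- pin_y (a joint): Brass spring pin (5.6 mm diameter) through rail_y, 9.5 mm above the bed at nest x = +10 mm. 0 = out, 4 mm proud; grows as it is pushed along nest +y; 0.004 m = flush with the stop face. Spring force 1.6 N at 0, 4 N when flush.
- key: Bystander: dark flat key with a small pale knob on top, 34 x 78 x 18 mm, loose; origin at the centre of its underside. Not to be moved.
- jar: Bystander: white screw-cap jar, 36 mm diameter, 69 mm high, loose; origin at the centre of its underside. Not to be moved.
- bottle: Bystander: brown bottle with black cap, 46 mm diameter, 96 mm high, loose; origin at the centre of its underside. Not to be moved.
- disc: Bystander: copper-coloured metal disc, 30 mm diameter, 22 mm high, loose; origin at the centre of its underside. Not to be moved.

How it is judged:
At the end, for the whole second after the job is handed in: Module flat on the bed (3 mm, tilt 0.05 rad), square to the nest (0.05 rad), its brass-strip corner within 3 mm of the nest corner, over 1 N on each rail, both pins in by at least 3 of 4 mm, fingers pressing on it with over 1 N, at rest; held through the last second (contact force between module and rail_x above 1 N and contact force between module and rail_y above 1 N and value of joint each of pin_x, pin_y above 0.003 m and horizontal distance between module_corner and nest_corner below 0.003 m and angle between the x axis of module and the x axis of nest, either way round below 0.05 rad and angle between module's own z axis and vertical below 0.05 rad and z of module in the frame of nest between 0.006 and 0.011 m and contact force between the fingers and module above 1 N and linear speed of module below 0.01 m/s); the arm keeps its last pose, push and grip.
It fails at once if the flat key is moved by more than 20 mm (distance of key from where it was at the start of the episode above 0.02 m).
It fails at once if the white jar is moved by more than 20 mm (distance of jar from where it was at the start of the episode above 0.02 m).
It fails at once if the brown bottle is moved by more than 20 mm (distance of bottle from where it was at the start of the episode above 0.02 m).
It fails at once if the copper disc is moved by more than 20 mm (distance of disc from where it was at the start of the episode above 0.02 m).
It also fails if it takes over 38 s, if anything falls off the work surface, if the arm or the gripper's body presses on something with over 40 N, if the wrist force passes 120 N, or if a joint passes its speed limit or range.

## Working session

There is one attempt and no reset: what is moved stays moved. The work goes in short steps, Python scripts to look and compute and a tool call to move; the robot and the scene stay as the last step left them, time stands still between calls to the robot, and variables do not carry over. Pictures are saved under pics/ and viewed, about 8 in all and at most 12, crops included, and the job is handed in when it is done.

Besides the shell and the picture viewer there is one more tool, called as name(argument=value, ...) on one line, values as JSON. carry_out: Moves the arm, as the interface text tells. Shift numbers are shares of 0.5 m and turn numbers shares of 1.5 rad, none past 1 either way. Its arguments: {"type":"object","properties":{"offset":{"type":"array","items":{"type":"array","items":{"type":"number","minimum":-1,"maximum":1}}},"turn":{"type":"array","items":{"type":"array","items":{"type":"number","minimum":-1,"maximum":1}}},"hand":{"type":"number"},"force":{"type":"number"}},"required":["offset","turn"]}

```bash
mkdir -p pics; python3 - <<'E'
from bench import r, imaging, look_for, outline_of
import cv2, numpy as np
o=r.get_obs(); print({k:np.round(v,3) for k,v in o.items()}, r.nose_length)
for c in ["top","scene"]:
    f=imaging.grab_frame(c); cv2.imwrite(f"pics/{c}0.png",f["pixels"][:,:,::-1])
    R,t=np.array(f["R"]),np.array(f["t"]); print(c,f["fx"],f["cx"],f["cy"],R.round(3).tolist(),t.round(3))
    for q in ["module","nest","rail_x","rail_y","key","jar","bottle","disc"]:
        for d in look_for(q,c)[:2]:
            X=R.T@(np.array(d["xyz"])-t); print(c,q,round(d["score"],2),X.round(3))
E
```

```text
{'clock': np.float64(0.0), 'joints': array([ 1.196,  0.478,  0.022,  1.556, -0.012,  1.109, -0.083]), 'qvel': array([ 0.   ,  0.001,  0.   , -0.   , -0.   ,  0.001,  0.001]), 'tau': array([-1.0000e-03, -5.9644e+01,  1.6080e+00, -2.8119e+01,  1.2000e-02,
        9.0000e-03, -0.0000e+00]), 'tcp_pos': array([ 0.178, -0.651,  0.244]), 'orientation': array([-3.112e+00, -4.180e-01,  1.000e-03]), 'contact_force': array([ 0.351, -0.273, -0.14 ]), 'moment': array([-0.006,  0.015,  0.014]), 'grip_width': np.float64(0.085)} 0.014
top 607.1068536168475 311.828480467169 239.3651666194686 [[-0.02, -1.0, 0.01], [-0.984, 0.018, -0.178], [0.178, -0.014, -0.984]] [0.017 0.584 1.036]
top module 0.87 [ 0.523 -0.228  0.055]
top module 0.53 [0.605 0.046 0.004]
top nest 0.89 [0.605 0.049 0.007]
top rail_x 0.69 [0.617 0.084 0.028]
top rail_x 0.5 [0.655 0.031 0.029]
top rail_y 0.69 [0.617 0.084 0.028]
top rail_y 0.5 [0.655 0.031 0.029]
top key 0.73 [0.404 0.204 0.007]
top jar 0.96 [0.542 0.296 0.068]
top bottle 0.89 [ 0.719 -0.095  0.066]
top disc 0.55 [ 0.701 -0.205  0.025]
top disc 0.46 [ 0.72  -0.095  0.068]
scene 488.54726009483943 319.47969828958594 231.79765010546996 [[0.624, -0.781, 0.005], [-0.522, -0.422, -0.741], [0.581, 0.46, -0.671]] [-0.342  0.342  0.575]
scene module 0.8 [ 0.508 -0.244  0.041]
scene nest 0.94 [0.598 0.04  0.01 ]
scene rail_x 0.94 [0.614 0.088 0.02 ]
scene rail_x 0.65 [0.65  0.027 0.021]
scene rail_y 0.94 [0.614 0.088 0.02 ]
scene rail_y 0.65 [0.65  0.027 0.021]
scene key 0.8 [0.409 0.201 0.006]
scene jar 0.94 [0.536 0.29  0.047]
scene bottle 0.94 [ 0.715 -0.105  0.054]
scene bottle 0.68 [0.407 0.198 0.006]
scene disc 0.6 [ 0.696 -0.205  0.02 ]
```

View pics/top0.png

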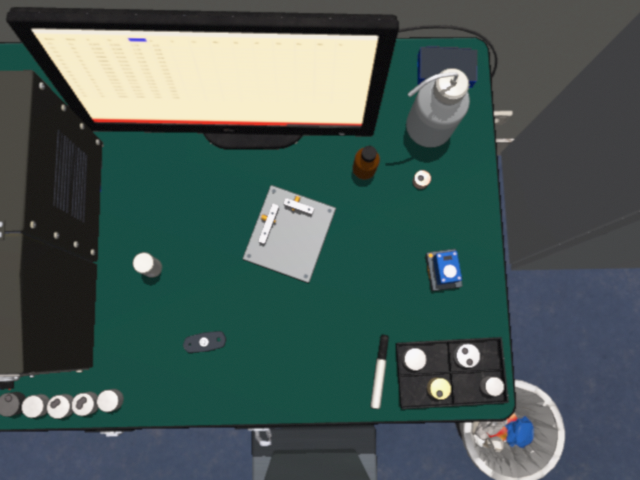

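View pics/scene0.png

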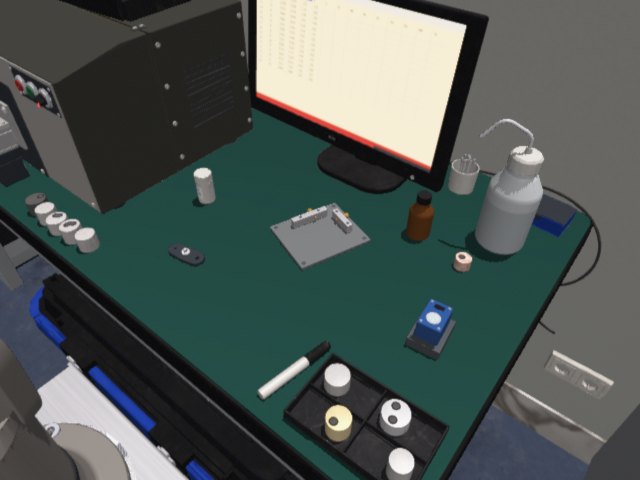

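The top view shows the nest at about (290,235). Its long rail_y is on the left (268,223) and the short rail_x at the top (299,206), so nest +x points up the image (roughly world +x). The module is at (445,268), with its brass dot at the foot's upper left (432,255). Next I'll enlarge both and measure the axes.

```bash
cat > h.py <<'E'
from bench import r, imaging, look_for, outline_of
import cv2, numpy as np
from scipy.spatial.transform import Rotation as Ro
def cam(n):
    f=imaging.grab_frame(n); f["R"]=np.array(f["R"]); f["t"]=np.array(f["t"]); return f
def ray(f,u,v,z):   # pixel -> world on plane z
    d=f["R"].T@np.array([(u-f["cx"])/f["fx"],(v-f["cy"])/f["fy"],1]); c=-f["R"].T@f["t"]
    return c+d*(z-c[2])/d[2]
def proj(f,X):
    p=f["R"]@np.asarray(X,float).T+f["t"][:,None]; return (p[:2]/p[2]*[[f["fx"]],[f["fy"]]]+[[f["cx"]],[f["cy"]]]).T
def place(p,xyz,yaw):
    c,s=np.cos(yaw),np.sin(yaw); p=np.asarray(p,float)
    return np.c_[p[:,0]*c-p[:,1]*s+xyz[0],p[:,0]*s+p[:,1]*c+xyz[1],p[:,2]+xyz[2]]
def box(x0,x1,y0,y1,z0,z1): return np.array([[x,y,z] for x in(x0,x1) for y in(y0,y1) for z in(z0,z1)])
NEST=[box(-.075,.075,-.065,.065,0,.008),box(.045,.057,-.028,.028,.008,.026),box(-.037,.039,.035,.047,.008,.026)]
MOD=[box(-.035,.035,-.027,.027,0,.02),box(-.027,.027,-.019,.019,.02,.056)]
def render(f,boxes,xyz,yaw,sc=1):
    m=np.zeros((480,640),np.uint8)
    for b in boxes:
        h=cv2.convexHull(proj(f,place(b,xyz,yaw)).astype(np.float32))
        cv2.fillConvexPoly(m,np.round(h*16).astype(np.int32),255,cv2.LINE_AA,4)
    return m/255.
def fit(fs,regs,boxes,x0,z=0.):
    from scipy.optimize import minimize
    def cost(p): return sum(np.abs(render(f,boxes,[p[0],p[1],z],p[2]*10)-g).sum() for f,g in zip(fs,regs))
    best=min((minimize(cost,[x0[0],x0[1],(x0[2]+d)/10],method="Nelder-Mead",options=dict(initial_simplex=np.array([[x0[0]+a,x0[1]+b,(x0[2]+d+c)/10] for a,b,c in[(0,0,0),(.01,0,0),(0,.01,0),(0,0,.15)]]),xatol=1e-5,fatol=.1)) for d in(-.2,0,.2)),key=lambda s:s.fun)
    return best.x*[1,1,10],best.fun
E
python3 - <<'E'
from h import *
fs=[];N=[];M=[]
for c in["top","scene"]:
    f=cam(c);fs.append(f)
    n=outline_of("nest",c);m=outline_of("module",c)
    print(c,[(d["score"],d["region"].sum()) for d in n],[(d["score"],d["region"].sum()) for d in m])
    N.append(n[0]["region"].astype(float));M.append(m[0]["region"].astype(float))
for k in(slice(0,1),slice(1,2),slice(0,2)):
    a=fit(fs[k],N[k],NEST,[.605,.045,-.3]); b=fit(fs[k],M[k],MOD,[.523,-.228,0.]); print(a,b)
im=[]
for f,(u,v,u2,v2) in zip(fs,[(290,235,445,268),(320,235,433,328)]):
    p=f["pixels"][:,:,::-1].copy()
    q=cv2.resize(p,None,fx=5,fy=5,interpolation=cv2.INTER_CUBIC)
    dr=q
    for bx,(x,_),col in((NEST,a,(0,0,255)),(MOD,b,(0,255,255))):
        for B in bx: cv2.polylines(dr,[np.round((cv2.convexHull(proj(f,place(B,[x[0],x[1],0],x[2])).astype(np.float32))+.5)*5).astype(int)],True,col,1)
    im.append(np.hstack([dr[(V-30)*5-100:(V+30)*5+0+0,(U-40)*5-50:(U+40)*5-50+0] if 0 else dr[(V-29)*5*1:(V+29)*5,(U-39)*5:(U+39)*5] for U,V in((u,v),(u2,v2))]))
cv2.imwrite("pics/fit.png",np.vstack(im)); print(np.vstack(im).shape)
E
```

```text
top [(0.79, np.int64(5457))] [(0.79, np.int64(1221)), (0.7, np.int64(5591))]
scene [(0.77, np.int64(3617))] [(0.84, np.int64(1786))]
(array([ 0.60545454,  0.04716989, -0.36605791]), np.float64(267.89803921568625)) (array([ 0.53018853, -0.23532494,  0.09119899]), np.float64(127.24313725490197))
(array([ 0.60794176,  0.0483868 , -0.34987064]), np.float64(376.1803921568627)) (array([ 0.53129508, -0.2362899 ,  0.17254228]), np.float64(219.1921568627451))
(array([ 0.60509496,  0.04768072, -0.35993772]), np.float64(666.5490196078431)) (array([ 0.53039017, -0.23610526,  0.13687473]), np.float64(367.1960784313726))
(580, 780, 3)
```

View pics/fit.png

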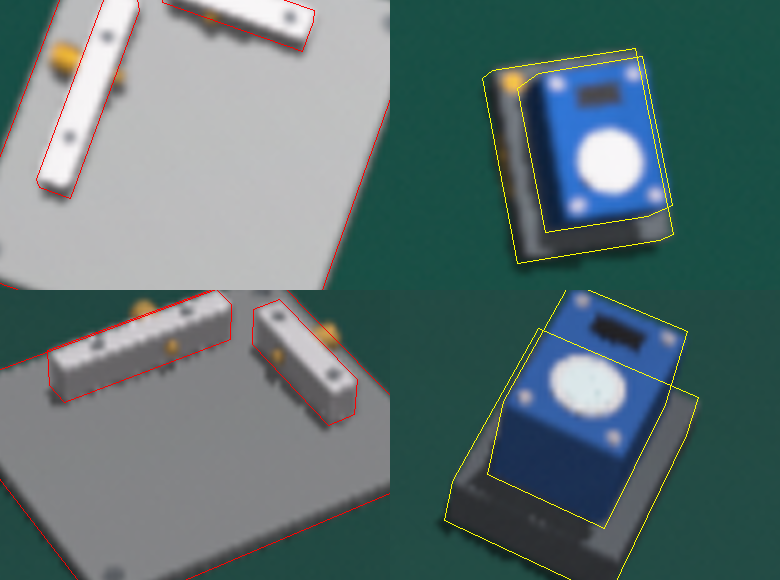

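The fitted outlines agree with the picture: nest (0.605, 0.0475) at yaw −0.36, module (0.5305, −0.236) at yaw about 0.15, and the dot is at its +x+y corner. I'll go above the module with the jaws across its 38 mm side.

carry_out(offset=[[0.06,-0.04,0],[0.14,-0.1,0],[0.23,-0.16,0],[0.32,-0.22,0],[0.41,-0.28,0],[0.5,-0.34,0],[0.58,-0.4,0],[0.66,-0.45,0.02]], turn=[[0,0,0],[0,0,0.01],[0,0,0.02],[0,0,0.03],[0,0,0.04],[0,0,0.05],[0,0,0.06],[0,0,0.078]], hand=0)

```text
clock: 2.0
tcp_pos: [0.4292, -0.3563, 0.2388]
orientation: [3.131, 0.233, 0.003]
contact_force: [1.0, -0.9, -0.2]
grip_width: 0.0851
```

```bash
cat >> h.py <<'E'
def goto(x,y,z,yaw):
    o=r.get_obs(); R=Ro.from_rotvec(o["orientation"]); c,s=np.cos(yaw),np.sin(yaw)
    T=Ro.from_matrix(np.array([[c,s,0],[s,-c,0],[0,0,-1]]))
    print("clock",o["clock"],"tcp",np.round(o["tcp_pos"],4),"F",np.round(o["contact_force"],1),"w",round(float(o["grip_width"]),4))
    print("offset",np.round(R.inv().apply(np.array([x,y,z])-o["tcp_pos"])/.5,3),"turn",np.round((R.inv()*T).as_rotvec()/1.5,3))
E
python3 -c "
from h import *
goto(.5305,-.236,.2,.15)"
```

```text
clock 2.0 tcp [ 0.4292 -0.3563  0.2388] F [ 1.  -0.9 -0.2] w 0.0851
offset [ 0.236 -0.208  0.078] turn [ 0.001 -0.001 -0.001]
```

carry_out(offset=[[0.07,-0.06,0.02],[0.14,-0.12,0.04],[0.2,-0.18,0.06],[0.236,-0.208,0.078],[0.236,-0.208,0.078],[0.236,-0.208,0.078]], turn=[[0,0,0],[0,0,0],[0,0,0],[0,0,0],[0,0,0],[0,0,0]])

```text
clock: 2.6
tcp_pos: [0.5287, -0.2372, 0.1984]
orientation: [3.133, 0.236, -0.001]
contact_force: [0.3, 0.6, 0.3]
grip_width: 0.0857
```

```bash
python3 - <<'E'
from h import *
f=cam("wrist"); cv2.imwrite("pics/w1.png",f["pixels"][:,:,::-1]); p=f["pixels"][:,:,::-1].copy()
for q in["module"]:
    for d in look_for(q,"wrist")[:2]: print(d["score"],(f["R"].T@(np.array(d["xyz"])-f["t"])).round(4))
m=outline_of("module","wrist"); print([(d["score"],d["region"].sum()) for d in m])
x,c=fit([f],[m[0]["region"].astype(float)],MOD,[.5305,-.236,.15]); print(x,c)
for B in MOD: cv2.polylines(p,[np.round(cv2.convexHull(proj(f,place(B,[x[0],x[1],0],x[2])).astype(np.float32))).astype(int)],True,(0,255,255),1)
cv2.imwrite("pics/w1.png",p); print(f["R"].round(2),(-f["R"].T@f["t"]).round(3))
goto(x[0],x[1],.037,x[2])
E
```

```text
0.67 [ 0.5383 -0.2373  0.0544]
[(0.82, np.int64(6421))]
[ 0.53113981 -0.23726346  0.11902048] 438.01960784313724
[[ 0.15 -0.99  0.  ]
 [-0.94 -0.14  0.32]
 [-0.32 -0.05 -0.95]] [ 0.611 -0.225  0.327]
clock 2.75 tcp [ 0.528  -0.2389  0.1989] F [-0.7 -0.3  0.7] w 0.0856
offset [ 0.007 -0.003  0.324] turn [ 0.001 -0.     0.019]
```

View pics/w1.png

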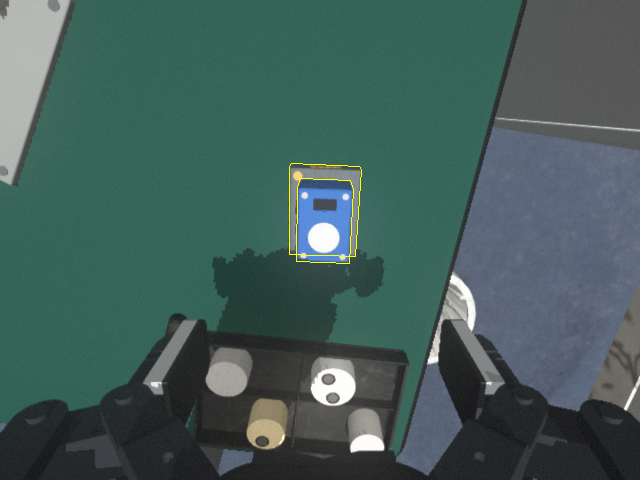

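The wrist view agrees: the module is at pixel (325,220), midway between the jaws, with its dot at upper left (298,176). I'll lower and grip.

carry_out(offset=[[0.002,0,0.05],[0.002,0,0.12],[0.003,0,0.19],[0.003,0,0.25],[0.003,0,0.3],[0.003,0,0.323],[0.003,0,0.323],[0.003,0,0.323]], turn=[[0,0,0.01],[0,0,0.01],[0,0,0.01],[0,0,0.01],[0,0,0.01],[0,0,0.01],[0,0,0.01],[0,0,0.01]])

```text
clock: 3.55
tcp_pos: [0.5308, -0.2378, 0.0381]
orientation: [3.134, 0.21, 0.002]
contact_force: [0.0, -0.2, 0.5]
grip_width: 0.0855
```

carry_out(offset=[[0,0,0],[0,0,0],[0,0,0],[0,0,0],[0,0,0],[0,0,0],[0,0,0],[0,0,0]], turn=[[0,0,0],[0,0,0],[0,0,0],[0,0,0],[0,0,0],[0,0,0],[0,0,0],[0,0,0]], hand=1, force=50)

```text
clock: 4.35
tcp_pos: [0.531, -0.2372, 0.038]
orientation: [3.134, 0.211, 0.002]
contact_force: [-0.9, 0.6, 6.0]
grip_width: 0.0372
```

```bash
python3 -c "
from h import *
goto(.531,-.2365,.12,.15)"
```

```text
clock 4.35 tcp [ 0.531  -0.2372  0.038 ] F [-0.9  0.6  6. ] w 0.0372
offset [ 0.    -0.001 -0.164] turn [ 0.001 -0.001 -0.01 ]
```

carry_out(offset=[[0,0,-0.02],[0,0,-0.06],[0,0,-0.12],[0,0,-0.18],[0,0,-0.2],[0,0,-0.2],[0,0,-0.2]], turn=[[0,0,0],[0,0,0],[0,0,0],[0,0,0],[0,0,0],[0,0,0],[0,0,0]])

```text
clock: 5.05
tcp_pos: [0.5295, -0.2367, 0.1361]
orientation: [-3.134, -0.212, 0.002]
contact_force: [-0.9, -0.2, -1.6]
grip_width: 0.0374
```

```bash
python3 -c "
from h import *
goto(.61,.045,.13,-.36)"
```

```text
clock 5.05 tcp [ 0.5295 -0.2367  0.1361] F [-0.9 -0.2 -1.6] w 0.0374
offset [ 0.235 -0.537  0.012] turn [-0.     0.001  0.33 ]
```

carry_out(offset=[[0.015,-0.035,0],[0.045,-0.11,0],[0.08,-0.2,0],[0.12,-0.29,0],[0.155,-0.38,0],[0.19,-0.465,0],[0.21,-0.52,0],[0.219,-0.539,0.01]], turn=[[0,0,0.02],[0,0,0.06],[0,0,0.12],[0,0,0.18],[0,0,0.24],[0,0,0.29],[0,0,0.32],[0,0,0.33]])

```text
clock: 5.85
tcp_pos: [0.6021, 0.0504, 0.1304]
orientation: [-3.091, 0.555, 0.003]
contact_force: [-0.5, -0.3, -1.7]
grip_width: 0.0376
```

carry_out(offset=[[0,0,0],[0,0,0],[0,0,0]], turn=[[0,0,0],[0,0,0],[0,0,0]])

```text
clock: 6.15
tcp_pos: [0.602, 0.0428, 0.1313]
orientation: [3.089, -0.566, -0.002]
contact_force: [0.0, 0.2, -1.0]
grip_width: 0.0369
```

```bash
python3 - <<'E'
from h import *
ims=[]
for c in("top","scene","wrist"):
    f=cam(c); m=outline_of("module",c); n=outline_of("nest",c); print(c,[(d["score"],d["region"].sum()) for d in m+n]); p=f["pixels"][:,:,::-1].copy()
    zt=r.get_obs()["tcp_pos"][2]-.0375
    if m and c!="top":
        x,k=fit([f],[m[0]["region"].astype(float)],MOD,[.602,.0445,-.36],zt); print("mod",x,k)
        if c=="wrist":
            for B in MOD: cv2.polylines(p,[np.round(cv2.convexHull(proj(f,place(B,[x[0],x[1],zt],x[2])).astype(np.float32))).astype(int)],True,(0,255,255),1)
    for B in NEST: cv2.polylines(p,[np.round(cv2.convexHull(proj(f,place(B,[.605,.0475,0],-.36)).astype(np.float32))).astype(int)],True,(0,0,255),1)
    ims.append(p)
cv2.imwrite("pics/over.png",cv2.resize(np.hstack(ims[1:]),(800,300))if 0 else ims[2])
cv2.imwrite("pics/overs.png",ims[1])
goto(.602,.0445,.08,-.36)
E
```

```text
top [(0.6, np.int64(466))]
scene [(0.76, np.int64(1193)), (0.74, np.int64(3763))]
mod [ 0.60238255  0.04377515 -0.41291487] 563.2078431372549
wrist [(0.8, np.int64(26015)), (0.21, np.int64(25)), (0.82, np.int64(27612))]
mod [ 0.60268195  0.04446412 -0.37432659] 2470.5607843137254
clock 6.6 tcp [0.6026 0.0447 0.1322] F [-0.2  0.2 -1.9] w 0.0375
offset [-0.001  0.001  0.104] turn [-0. -0. -0.]
```

View pics/over.png

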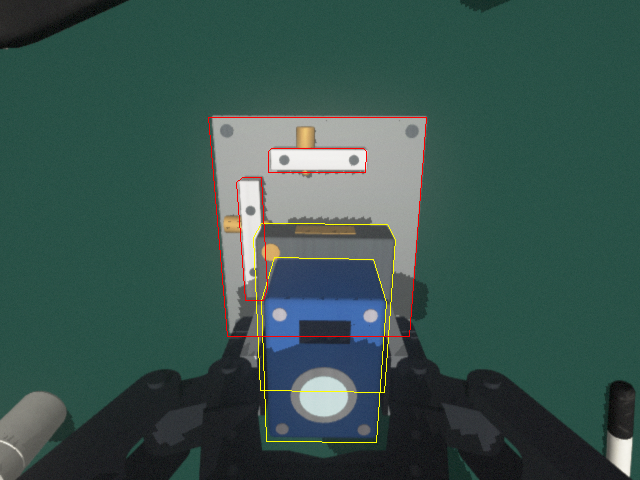

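The wrist view shows the red nest model lying on the nest and its rails, and the module's foot square to it, with the dot at (270,252) towards the rail corner. I'll lower it onto the open bed about 12 mm short of the rails.

carry_out(offset=[[0,0,0.03],[0,0,0.08],[0,0,0.13],[0,0,0.155],[0,0,0.16],[0,0,0.164],[0,0,0.164],[0,0,0.164]], turn=[[0,0,0],[0,0,0],[0,0,0],[0,0,0],[0,0,0],[0,0,0],[0,0,0],[0,0,0]])

```text
clock: 7.4
tcp_pos: [0.6034, 0.0449, 0.051]
orientation: [-3.09, 0.563, -0.003]
contact_force: [0.9, 0.1, -1.5]
grip_width: 0.0371
```

carry_out(offset=[[0,0,0.002],[0,0,0.004],[0,0,0.004],[0,0,0.004]], turn=[[0,0,0],[0,0,0],[0,0,0],[0,0,0]])

```text
clock: 7.8
tcp_pos: [0.6026, 0.0448, 0.0481]
orientation: [-3.091, 0.563, -0.0]
contact_force: [-1.0, 0.9, -2.3]
grip_width: 0.0371
```

carry_out(offset=[[0,0,0.002],[0,0,0.004],[0,0,0.004],[0,0,0.004]], turn=[[0,0,0],[0,0,0],[0,0,0],[0,0,0]])

```text
clock: 8.2
tcp_pos: [0.6027, 0.0449, 0.0461]
orientation: [-3.091, 0.563, -0.0]
contact_force: [0.1, 0.1, -0.9]
grip_width: 0.0371
```

carry_out(offset=[[0,0,0.001],[0,0,0.002],[0,0,0.002],[0,0,0.002]], turn=[[0,0,0],[0,0,0],[0,0,0],[0,0,0]])

```text
clock: 8.6
tcp_pos: [0.6034, 0.0449, 0.046]
orientation: [-3.09, 0.563, -0.003]
contact_force: [-1.2, 0.3, 5.8]
grip_width: 0.0377
```

Contact with the bed (about 7 N). Now I'll slide towards the corner: tool +x is nest +x, tool −y is nest +y.

carry_out(offset=[[0.004,-0.004,0],[0.008,-0.008,0],[0.012,-0.012,0],[0.016,-0.016,0],[0.018,-0.018,0],[0.02,-0.02,0],[0.02,-0.02,0],[0.02,-0.02,0]], turn=[[0,0,0],[0,0,0],[0,0,0],[0,0,0],[0,0,0],[0,0,0],[0,0,0],[0,0,0]])

```text
clock: 9.4
tcp_pos: [0.615, 0.0497, 0.046]
orientation: [3.089, -0.564, -0.001]
contact_force: [-5.4, -2.0, 11.2]
grip_width: 0.0374
```

```bash
cat >> h.py <<'E'
def nf(n=8):   # mean state in nest axes; home TCP would be near (10,8) mm
    P=[];F=[]
    for i in range(n):
        cam("top"); o=r.get_obs(); P.append(o["tcp_pos"]); F.append(o["contact_force"]);M=o["moment"]
    R=Ro.from_euler("z",-.36).inv(); print("clock",o["clock"],"tcp in nest mm",(R.apply(np.mean(P,0)-[.605,.0475,0])*1e3).round(1),"F nest",R.apply(np.mean(F,0)).round(1),"M",np.round(M,2),"yaw",round(float(np.arctan2(*Ro.from_rotvec(o["orientation"]).as_matrix()[[1,0],0])),3))
E
python3 -c "
from h import *
nf()"
```

```text
clock 9.8 tcp in nest mm [ 8.6  5.6 46. ] F nest [-3.9 -3.8 10.6] M [-0.42  0.94  0.03] yaw -0.361
```

carry_out(offset=[[0.001,-0.001,-0.001],[0.003,-0.003,-0.001],[0.004,-0.004,-0.001],[0.004,-0.005,-0.001],[0.004,-0.005,-0.001],[0.004,-0.005,-0.001]], turn=[[0,0,0],[0,0,0],[0,0,0],[0,0,0],[0,0,0],[0,0,0]])

```text
clock: 10.4
tcp_pos: [0.6166, 0.0503, 0.046]
orientation: [3.087, -0.564, -0.005]
contact_force: [-6.5, -4.3, 11.2]
grip_width: 0.0371
```

```bash
python3 -c "
from h import *
nf()"
```

```text
clock 10.8 tcp in nest mm [ 9.9  6.7 46. ] F nest [-5.3 -6.2 10.9] M [-0.83  1.36  0.09] yaw -0.361
```

carry_out(offset=[[0.001,-0.001,0],[0.003,-0.003,0],[0.004,-0.004,0],[0.004,-0.004,0],[0.004,-0.004,0],[0.004,-0.004,0]], turn=[[0,0,0],[0,0,0],[0,0,0],[0,0,0],[0,0,0],[0,0,0]])

```text
clock: 11.4
tcp_pos: [0.6177, 0.0502, 0.0461]
orientation: [3.085, -0.564, -0.009]
contact_force: [-12.3, -5.8, 17.0]
grip_width: 0.0373
```

```bash
python3 -c "
from h import *
nf()"
```

```text
clock 11.8 tcp in nest mm [10.9  6.9 46.1] F nest [ -9.3 -10.7  17. ] M [-1.41  2.42  0.26] yaw -0.361
```

carry_out(offset=[[0.001,-0.001,0],[0.002,-0.002,-0.001],[0.004,-0.002,-0.002],[0.004,-0.002,-0.002],[0.004,-0.002,-0.002],[0.004,-0.002,-0.002]], turn=[[0,0,0],[0,0,0],[0,0,0],[0,0,0],[0,0,0],[0,0,0]])

```text
clock: 12.4
tcp_pos: [0.6179, 0.0501, 0.0463]
orientation: [3.084, -0.563, -0.015]
contact_force: [-15.2, -6.7, 15.9]
grip_width: 0.0374
```

```bash
python3 - <<'E'
from h import *
nf()
print("tool z",Ro.from_rotvec(r.get_obs()["orientation"]).as_matrix()[:,2].round(4))
ims=[]
for c,(u,v) in(("wrist",(300,240)),("scene",(320,225))):
    f=cam(c); p=f["pixels"][:,:,::-1].copy()
    if c=="wrist": ims.append(cv2.resize(p[90:390,140:440],(600,600),interpolation=cv2.INTER_CUBIC)[:, :]); 
    else: ims.append(p[v-75:v+75,u-50:u+50])
    m=outline_of("module",c)
    if m: print(c,m[0]["score"],m[0]["region"].sum(),fit([f],[m[0]["region"].astype(float)],MOD,[.617,.051,-.36],.008))
a=cv2.resize(ims[1],(200,300),interpolation=cv2.INTER_CUBIC); a=np.vstack([a,np.zeros_like(a)])
cv2.imwrite("pics/home.png",np.hstack([ims[0],a]))
E
```

```text
clock 12.8 tcp in nest mm [11.1  7.  46.3] F nest [-12.8 -12.3  16.6] M [-1.47  3.17  0.34] yaw -0.361
tool z [-0.0107 -0.0051 -0.9999]
wrist 0.9 25067 (array([ 0.61603554,  0.05086611, -0.39056573]), np.float64(3091.9411764705883))
scene 0.84 900 (array([ 0.61769817,  0.05032696, -0.55586856]), np.float64(581.1137254901961))
```

View pics/home.png

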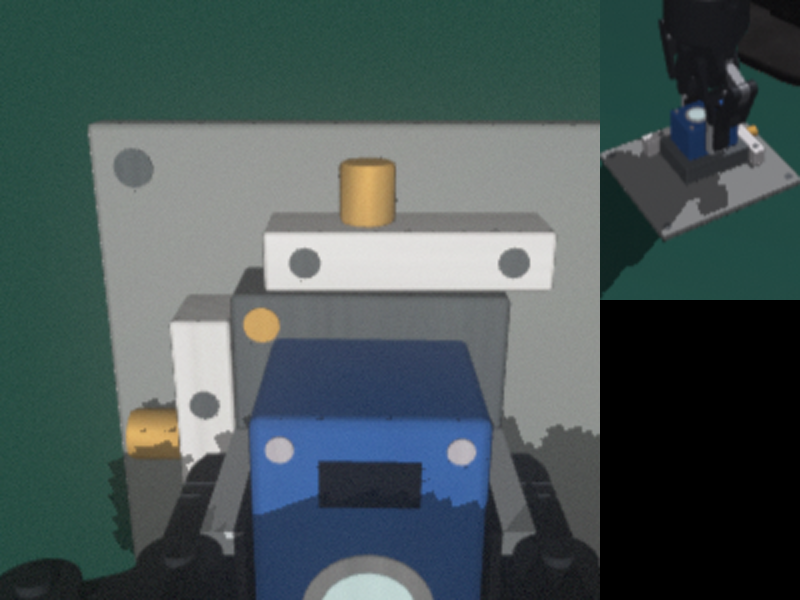

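The close view shows the foot flush against both rails: its left edge meets rail_y at x≈233, and its front edge meets and runs parallel to rail_x at y≈292. The dot is at the rail corner (262,325), and both pins stand out at the back of the rails. In the last push the position stalled while the forces rose. One check that it's steady, then I'll hand in.

```bash
python3 - <<'E'
from h import *
nf(10); o=r.get_obs(); print(np.abs(o["qvel"]).max(),o["grip_width"])
for q in("key","jar","bottle","disc"):
    f=cam("top"); d=look_for(q,"top"); print(q,[(round(e["score"],2),(f["R"].T@(np.array(e["xyz"])-f["t"])).round(3)) for e in d[:1]])
print(r.hand_in())
E
```

```text
clock 13.5 tcp in nest mm [11.1  7.  46.3] F nest [-12.3 -11.8  16.7] M [-1.48  3.14  0.34] yaw -0.361
0.0024857138106273145 0.037654978244348346
key [(0.8, array([0.405, 0.205, 0.007]))]
jar [(0.88, array([0.539, 0.296, 0.071]))]
bottle [(0.71, array([ 0.719, -0.092,  0.069]))]
disc [(0.5, array([ 0.7  , -0.203,  0.025]))]
the job is handed in; nothing more can be done
None
```

I picked up the module, set it down on the nest with its brass strips facing the rails, and pressed it into the corner. I handed it in at about 14 s, still gripping and pressing. I got no verdict back.

**Last checks**
- **Force:** it was steady at about 12 N against each rail and 17 N down onto the bed. That should leave several newtons on each rail after the pin springs and friction; I couldn't measure rail force or pin travel directly.
- **Position:** the arm read (11, 7) mm in nest axes, against (10, 8) mm for home. It had stopped moving forward while the force was still rising.
- **Angle:** the tool was lined up with the nest to about 0.001 rad and tilted about 0.012 rad.
- **Close picture:** the foot looked flush and parallel with both rails.
- **Bystanders:** the key, jar, bottle and disc were within about 4 mm of where they were first seen, which is within measuring error.

**Disagreements:** at the end, fitting the module's outline gave a yaw of −0.39 from the wrist camera and −0.56 from the scene camera, against −0.36 for the nest. The gripper hid much of the module in those views and both fits were poor. I relied on the tool angle and the close picture instead.

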